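Complete the round tin of seismometer weights

ROBOT

A 7-joint arm with a two-finger parallel gripper is mounted at the origin on the work surface. World frame = base frame: x ahead of the robot, y to its left, z up, the work surface at z = 0. Lengths are in m, angles in rad, forces in N, time in s.
With the tool pointing down it reaches from about 0.425 to 0.925 m from the base axis. Payload 6.8 kg.
Tool frame: the origin (TCP) lies on the mounting face of the last link; the fingertips stand 173 mm ahead of it and the grasp point (between the pads) lies 155 mm ahead of it; z points along the fingers, y is the line along which they close (so a half turn about z gives the same grasp; the last joint's range is limited). The gripper opens to 85 mm and grips with 20 to 120 N. Pads are 22 mm wide; open, the fingers measure 114 mm over their backs; the gripper's body (76 mm by 85 mm) begins 54 mm behind the grasp point. The pads swing forward as they close: fully open they stand 13 mm farther back than shut.
Start: joints at [1.056, 0.477, 0.022, 1.555, -0.011, 1.109, -0.083], TCP at [0.267, -0.62, 0.405] pointing down, gripper open.
Joint ranges: [-2.96, 2.96], [-0.34, 2.1], [-1.41, 1.46], [0.24, 2.44], [-1.37, 4.51], [0.17, 1.92], [-2.96, 2.96]. Speed limits (rad/s): [2.39, 2.39, 3.14, 3.14, 3.14, 3.14, 3.14].

INTERFACE

Orientations are given as a rotation vector (axis times angle).
In Python, from bench import r gives the robot as it stands.
- The arm moves only by the tool arm_command, never from a script. Its argument "plan" is a list of rows, each an object of numbers: "claw": the closure, from 0 (fully open) to 1 (shut); "tx", "ty", "tz": the shift along the tool's x, y, z in m; "ax", "ay", "az": the turn, a rotation vector about the tool's x, y, z in degrees. A call has exactly 10 rows; each row shifts and turns the commanded pose from where the row before left it, along the tool's axes as they then stand; what a row does not reach is not made up. A row lasts 1/12 s, in which the tool goes at most 41.7 mm and 7.16 degrees, less where a joint would pass 70% of its speed; a pose out of reach is approached as far as the arm can. A call is refused whole if a number of a shift passes 0.0417 or a number of a turn 7.16, either way. A call with a gripper value outside its range is refused whole. The fingers move at their own pace and stop on an object; "squeeze" is the grip in N (left out, the last holds). Time passes only in rows, so rows that do not move let the fingers close, or fill a call up. It gives the time, the measured TCP pose, the force, the opening and the grip force at its end, in the units of the state.
- r.get_obs(): the state, without advancing time (a new reading comes with each control period).
- r.grab_frame(name): name is "scene" or "top" or "wrist"; returns the picture (400x640x3 uint8, red, green, blue); there is no depth.
- r.camera_model(name): a dict with "fx", "fy", "cx", "cy" (pixels), "position" and "orientation" of the camera in the world; the wrist camera has in their place "tool_from_camera" (4x4, takes a point from camera to tool coordinates, whose origin is the TCP and whose axes are the flange's). Camera axes: x right, y up, looking along -z (the intrinsics and any distortion apply to the point x, -y, -z); pixel columns grow to the right and rows downward; lengths in m; the calibration is good to about 2 mm. A picture is of the moment at which its call begins: read the wrist's pose just before it. camera_model takes no time and is no camera call.
- r.hand_in(): hands the job in; it is judged then, once.
Trained networks look in the newest picture that a camera, given by its name, has taken for a name from the list of things; names that differ only in an ending like _2 or _b are one class to them, and where a whole thing is asked for, a point or a joint stands for the part that bears it (a point fixed in the world has none). Each returns a list of dicts, best first, with "confidence" (0 to 1); they miss things now and then, are a little off and sometimes report something else, mostly with a low value. They report only what shows in the picture. A call takes as long as a camera call. They do not tell look-alikes from the thing itself.
- r.boxes_of(target, camera): "location" ([x, y, z] in m, in the coordinates of the camera as it stood for that picture, good to about 4 mm: the middle of the surface that is visible of it).
- r.tip_of(target, camera): "location" ([x, y, z] in m, in the coordinates of the camera as it stood for that picture, good to about 4 mm: a listed point, or the origin of a listed thing).
The state is a dict: "clock": time; "joints": joint angles; "qvel": joint speeds; "tau": joint torques, N m; "tcp_pos": TCP position; "orientation": TCP orientation; "contact_force": force on the tool from outside, world axes, zero at the start; "moment": the same for the moment, N m; "grip_width": finger opening in m; "gripper_force": force on a finger pad.
Only numpy, scipy, OpenCV 4.12 (cv2) and the standard library are available. Lean on these libraries where they do the work, as an engineer would, in place of code of your own. Each camera call takes 0.05 s, during which the arm holds its last target. There are 200 camera calls.

TASK

Put the two loose brass weights that match those in the blue tin into the tin's two empty places, one in each, so that the ring is complete. They must stand flat on the tin's floor, knob up; lower them in by their knobs and do not drop them.

Things in the scene. Friction and masses are not known exactly. Their poses are not given: they have to be found in the camera images.
- brass_1_center (a point): One of two loose brass weights outside the tin, standing knob up: disc 48 mm across, 14 mm thick (lower edge bevelled 4 mm), on it an upright knob 16 mm across, 30 mm high to lift it by; 44 mm high in all, about 0.27 kg. Point: on its axis half-way up, 22 mm above its underside; z up along the knob.
- brass_2_center (a point): The other loose brass weight, the same in size and looks, point likewise. Bystanders that stay out of the tin's places: a steel-coloured weight of the same shape, a small brass one (disc 29 mm across), a black rubber foot; the tin's blue lid lies closed side up.
- place_1 (a point): Empty place in the blue tin (fixed, 172 mm across, floor 3 mm thick, rim 20 mm above the table), which holds 7 weights, one in the middle, six around it, 54 mm apart centre to centre, about 6 mm free all round; five stand loose in it. Point: where the centre of a seated weight lies, 22 mm above the tin's floor, 25 mm above the table. z up; the tin's axis is 54 mm away along this frame's -x.
- place_2 (a point): The other empty place, opposite the first across the middle weight; point likewise, the tin's axis 54 mm away along +x (both frames are parallel). The neighbours' knobs stand 27 mm inwards of either place and 47 mm to each side of it, and at the middle: fingers have most room when they open along y, across the line of the two places.
Not all that is in view belongs to the job. Leave any pink look-alike of the part that bears place_1 alone. Leave any purple look-alike of the part that bears brass_2_center alone.

How it is judged:
By the outcome, as a careful person would: the job done as asked, in the order asked, and still so for the second after the job is handed in, with the robot touching nothing.
It also fails if it takes over 64 s, if anything falls off the work surface, if the arm or the gripper's body presses on something with over 40 N, if the wrist force passes 120 N, or if a joint passes its speed limit or range.

## Working session

There is one attempt and no reset: what is moved stays moved. The work goes in short steps, Python scripts to look and compute and a tool call to move; the robot and the scene stay as the last step left them, time stands still between calls to the robot, and variables do not carry over. Pictures are saved under pics/ and viewed, at most 10 in all, crops included, and the job is handed in when it is done.

Besides the shell and the picture viewer there is one more tool, called after "Request:" as name(argument=value, ...) on one line, values as JSON. arm_command: Moves the arm, as the interface text tells. Its arguments: {"type":"object","properties":{"plan":{"type":"array","items":{"type":"object","properties":{"claw":{"type":"number"},"tx":{"type":"number"},"ty":{"type":"number"},"tz":{"type":"number"},"ax":{"type":"number"},"ay":{"type":"number"},"az":{"type":"number"}}}},"squeeze":{"type":"number"}},"required":["plan"]}

```bash
ls; mkdir -p pics
cat > h.py <<'E'
from bench import r
import numpy as np, cv2
from scipy.spatial.transform import Rotation as R
def rot(o):
    o=np.array(o,float); return o if o.shape==(3,3) else (R.from_rotvec(o) if o.size==3 else R.from_quat(o)).as_matrix()
def pose():
    o=r.get_obs(); T=np.eye(4); T[:3,:3]=rot(o["orientation"]); T[:3,3]=o["tcp_pos"]; return T
def cam(n):
    m=r.camera_model(n)
    if n=="wrist": return m,pose()@np.array(m["tool_from_camera"])
    T=np.eye(4); T[:3,:3]=rot(m["orientation"]); T[:3,3]=m["position"]; return m,T
def snap(n,f):
    c=cam(n); im=r.grab_frame(n); cv2.imwrite("pics/"+f,im[:,:,::-1]); return c,im
def w(T,p): return (T@np.append(p,1))[:3]
def px(m,T,p):
    q=np.linalg.inv(T)@np.append(p,1); return (m["cx"]+m["fx"]*q[0]/-q[2], m["cy"]+m["fy"]*-q[1]/-q[2])
def back(m,T,u,v,z):
    d=T[:3,:3]@np.array([(u-m["cx"])/m["fx"],-(v-m["cy"])/m["fy"],-1]); s=(z-T[2,3])/d[2]; return T[:3,3]+s*d
E
python3 - <<'E'
from h import *
np.set_printoptions(precision=4,suppress=True)
print(r.get_obs()); 
for n in ["scene","top"]: 
    (m,T),im=snap(n,n+"0.png"); print(n,m)
    for t in ["brass_1_center","place_1"]:
        for d in r.tip_of(t,n):
            p=w(T,d["location"]); print(t,round(d["confidence"],2),p,np.round(px(m,T,p)))
print(r.camera_model("wrist"))
E
```

```text
pics
{'clock': 0.0, 'joints': array([ 1.0559,  0.4778,  0.0223,  1.5565, -0.0115,  1.1093, -0.0831]), 'qvel': array([ 0.0019, -0.0002, -0.0001,  0.002 , -0.0007,  0.0006, -0.0012]), 'tau': array([  0.0005, -59.6449,   1.6078, -28.1194,   0.0124,   0.0095,
         0.    ]), 'tcp_pos': array([ 0.267 , -0.6197,  0.4037]), 'orientation': array([-3.0751, -0.6343,  0.0008]), 'contact_force': array([-0.1403, -0.0976,  0.2957]), 'moment': array([ 0.0337,  0.0282, -0.0001]), 'gripper_force': 0.0, 'grip_width': 0.08554302757959006}
scene {'fx': 411.54354133453995, 'fy': 411.54354133453995, 'cx': 322.51672899769136, 'cy': 196.6716441806858, 'position': array([ 0.8466, -0.5058,  0.8322]), 'orientation': array([0.6765, 0.2355, 0.666 ])}
brass_1_center 0.7 [0.464  0.2558 0.0202] [388. 158.]
brass_1_center 0.19 [0.4772 0.0828 0.0205] [355. 196.]
place_1 0.9 [ 0.5668 -0.2256  0.0193] [302. 302.]
place_1 0.86 [ 0.2599 -0.2841  0.0218] [188. 242.]
place_1 0.76 [ 0.5099 -0.315   0.025 ] [253. 315.]
place_1 0.69 [ 0.3076 -0.1864  0.0235] [233. 226.]
top {'fx': 392.4770290809283, 'fy': 392.4770290809283, 'cx': 322.38359134263334, 'cy': 196.38700874929629, 'position': array([ 0.3216, -0.0036,  0.9681]), 'orientation': array([ 0.094 , -0.1291, -1.5889])}
brass_1_center 0.77 [0.4583 0.251  0.0241] [208. 198.]
place_1 0.98 [ 0.307  -0.1918  0.0212] [393. 257.]
place_1 0.91 [ 0.566  -0.227   0.0258] [402. 151.]
place_1 0.9 [ 0.5035 -0.3135  0.0266] [439. 175.]
place_1 0.85 [ 0.2561 -0.2845  0.0222] [433. 278.]
{'fx': 317.6579984633546, 'fy': 317.6579984633546, 'cx': 318.0224053852699, 'cy': 192.48451936790715, 'tool_from_camera': array([[-0.0002,  0.9526,  0.3041,  0.0763],
       [ 1.    , -0.0001,  0.0009,  0.0012],
       [ 0.0009,  0.3041, -0.9526,  0.0311],
       [ 0.    ,  0.    ,  0.    ,  1.    ]])}
```

View pics/scene0.png

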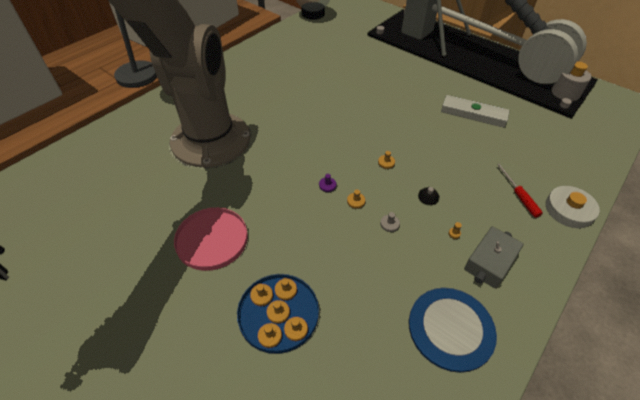

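View pics/top0.png

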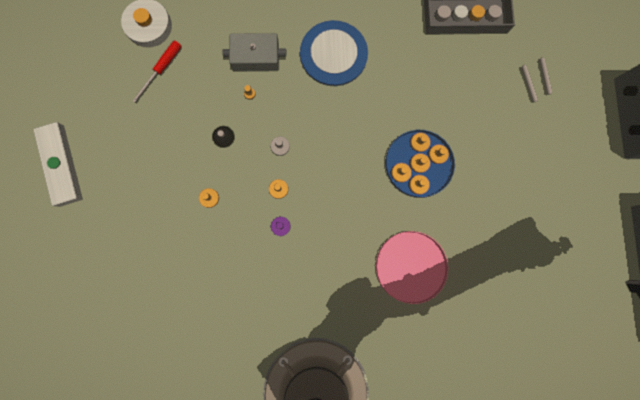

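The blue tin (scene 279,312; top 420,163) holds five weights. Its empty places are at top (402,151) and (439,175), 107 mm apart, which matches the given 108 mm.

What could be taken for a brass weight, by scene pixel:
- **Large brass:** (388,158) and (356,197). These are the two I want.
- **Small brass:** (456,230)
- **Steel:** (390,222)
- **Rubber foot:** (429,195)
- **Purple look-alike:** (328,183)
- **Orange thing on the white dish:** (577,199)

The pink tin at (212,238) is also to be left alone.

```bash
cat >> h.py <<'E'
def plan(xyz,ydeg=-36,n=10):
    """equal rows taking the tool to xyz, pointing down, tool y at world angle ydeg (shift first, then turn)"""
    T=pose(); u=np.radians(ydeg); y=np.array([np.cos(u),np.sin(u),0]); z=np.array([0,0,-1.]); G=np.c_[np.cross(y,z),y,z]
    v=R.from_matrix(T[:3,:3].T@G).as_rotvec()/n
    S=sum(R.from_rotvec(v*i).as_matrix() for i in range(n))
    t=np.linalg.solve(S,T[:3,:3].T@(np.array(xyz)-T[:3,3]))
    print("rows",n,"t mm",np.round(t*1e3,1),"a deg",np.round(np.degrees(v),2),"from",np.round(T[:3,3],4))
E
python3 - <<'E'
from h import *
im=cv2.imread("pics/top0.png"); s=im[70:240,180:330]; cv2.imwrite("pics/crop.png",cv2.resize(s,None,fx=4,fy=4,interpolation=2)[:600,:600])
m,T=cam("top"); print([np.round(back(m,T,*p,.03),3) for p in [(208,197.5),(278,188.5)]])
plan([0.535,-0.27,0.40])
E
```

```text
[array([0.458, 0.249, 0.03 ]), array([0.477, 0.081, 0.03 ])]
rows 10 t mm [ 43.  -11.9   0.4] a deg [-0.   -0.   -3.07] from [ 0.267  -0.6199  0.4044]
```

View pics/crop.png

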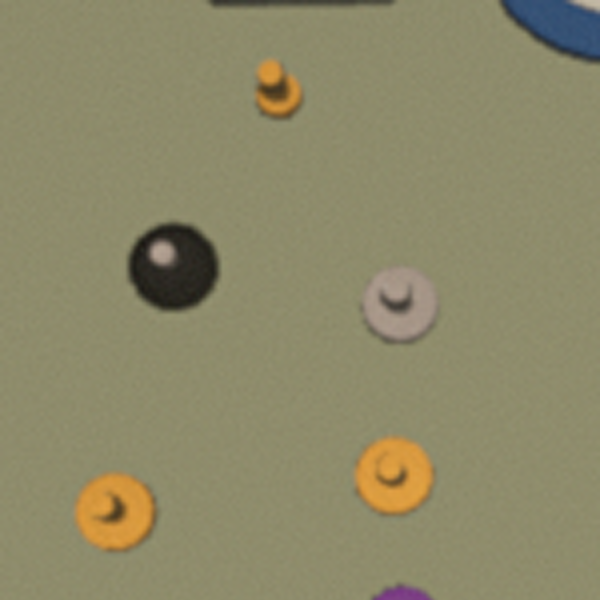

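The crop shows the two full-size brass weights at crop (116,512) and (395,475). The small brass one (278,92), steel (400,303), rubber foot (173,267) and purple (400,595) are clearly different. I'll start by moving over the tin.

Request:
arm_command(plan=[{"tx":0.04,"ty":-0.011,"az":-3.07,"claw":0},{"tx":0.04,"ty":-0.011,"az":-3.07},{"tx":0.04,"ty":-0.011,"az":-3.07},{"tx":0.04,"ty":-0.011,"az":-3.07},{"tx":0.04,"ty":-0.011,"az":-3.07},{"tx":0.04,"ty":-0.011,"az":-3.07},{"tx":0.04,"ty":-0.011,"az":-3.07},{"tx":0.04,"ty":-0.011,"az":-3.07},{"tx":0.04,"ty":-0.011,"az":-3.07},{"tx":0.02,"ty":-0.006,"az":-3.07}])

```text
invalid input at $.plan[0]: expected keys claw, tx, ty, tz, ax, ay, az
```

```bash
cat > look.py <<'E'
from h import *
import sys
f=sys.argv[1]; (m,T),im=snap("wrist",f)
np.set_printoptions(precision=4,suppress=True)
for t in sys.argv[2:]:
    for fn in (r.tip_of,):
        for d in fn(t,"wrist"):
            p=w(T,d["location"]); print(t,round(d["confidence"],2),p,np.round(px(m,T,p)))
o=r.get_obs(); print(o["clock"],o["tcp_pos"],o["joints"],o["grip_width"])
E
python3 look.py tin1.png place_1 brass_1_center; python3 -c "
from h import *
plan([0.477,0.082,0.30])"
```

```text
place_1 0.63 [ 0.2558 -0.2877  0.0268] [ 7. 44.]
0.45 [ 0.2671 -0.6199  0.4046] [ 1.0559  0.477   0.0224  1.5555 -0.0115  1.1093 -0.0831] 0.08540727213670915
rows 10 t mm [ 59.8 -43.8  10.5] a deg [-0.   -0.   -3.07] from [ 0.2671 -0.6199  0.4046]
```

View pics/tin1.png

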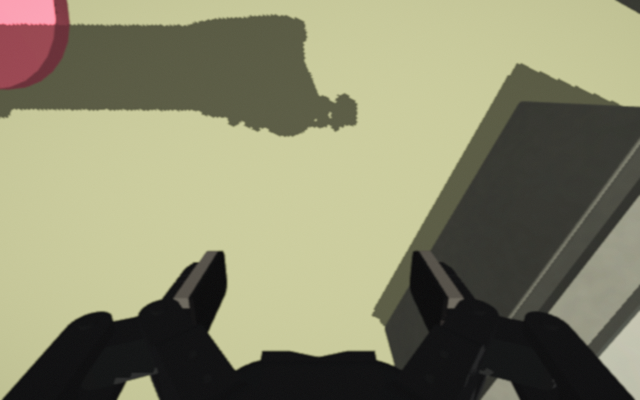

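The move was refused because every row needs all the keys. The picture shows bare table, the fingers at (215,255) and (425,255), and the edge of the pink tin at (30,40). I'll send it again with full rows.

Request:
arm_command(plan=[{"tx":0.04,"ty":-0.011,"tz":0,"ax":0,"ay":0,"az":-3.07,"claw":0},{"tx":0.04,"ty":-0.011,"tz":0,"ax":0,"ay":0,"az":-3.07,"claw":0},{"tx":0.04,"ty":-0.011,"tz":0,"ax":0,"ay":0,"az":-3.07,"claw":0},{"tx":0.04,"ty":-0.011,"tz":0,"ax":0,"ay":0,"az":-3.07,"claw":0},{"tx":0.04,"ty":-0.011,"tz":0,"ax":0,"ay":0,"az":-3.07,"claw":0},{"tx":0.04,"ty":-0.011,"tz":0,"ax":0,"ay":0,"az":-3.07,"claw":0},{"tx":0.04,"ty":-0.011,"tz":0,"ax":0,"ay":0,"az":-3.07,"claw":0},{"tx":0.04,"ty":-0.011,"tz":0,"ax":0,"ay":0,"az":-3.07,"claw":0},{"tx":0.04,"ty":-0.011,"tz":0,"ax":0,"ay":0,"az":-3.07,"claw":0},{"tx":0.02,"ty":-0.006,"tz":0,"ax":0,"ay":0,"az":-3.07,"claw":0}])

```text
clock: 1.28
tcp_pos: [0.5108, -0.3077, 0.405]
orientation: [-2.791, -1.439, -0.004]
contact_force: [0.8, 0.6, 0.0]
grip_width: 0.0851
gripper_force: 0.0
```

```bash
python3 look.py tin2.png place_1 brass_1_center; python3 -c "
from h import *
plan([0.477,0.082,0.30])"
```

```text
place_1 0.74 [ 0.5117 -0.3172  0.0234] [323. 169.]
place_1 0.69 [ 0.2555 -0.2879  0.0292] [140. 269.]
place_1 0.62 [ 0.5634 -0.2264  0.027 ] [314.  71.]
place_1 0.59 [ 0.3011 -0.1897  0.0246] [109. 185.]
1.4333 [ 0.5089 -0.3115  0.4049] [ 0.6113  0.3589 -0.2129  1.7378  0.085   1.0537 -0.2543] 0.08534961717555772
rows 10 t mm [ 30.  -25.6  10.5] a deg [ 0.   -0.    0.03] from [ 0.5089 -0.3115  0.4049]
```

View pics/tin2.png

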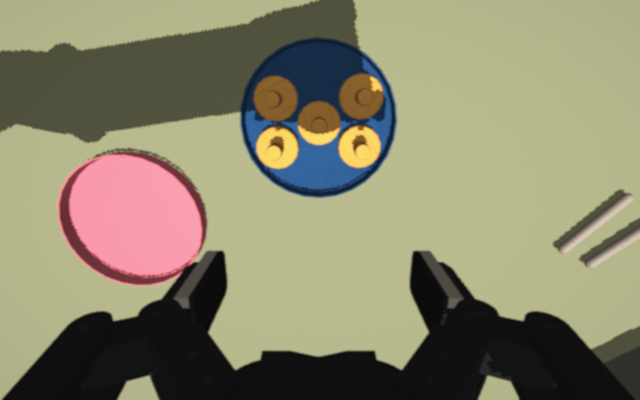

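The wrist view shows the blue tin centred at about (319,117), with empty places at (320,72) and (319,168) in line with the tool's x axis. The pink tin at (133,217) is left alone. Next I'll fit the rim for the exact tin centre and go to the nearer brass weight.

```bash
cat > tin.py <<'E'
from h import *
import sys
def fit(f,T,m,show=True):
    im=cv2.imread(f); b,g,rr=[im[:,:,i].astype(int) for i in range(3)]
    mask=((b>rr+25)&(b>g+10)).astype(np.uint8)
    cs,_=cv2.findContours(mask,cv2.RETR_EXTERNAL,cv2.CHAIN_APPROX_NONE); c=max(cs,key=cv2.contourArea)
    P=np.array([back(m,T,u,v,.02)[:2] for u,v in c[:,0]]); 
    h=cv2.convexHull(P.astype(np.float32)); 
    (a,d),rad=cv2.minEnclosingCircle(h); A=np.c_[2*h[:,0],np.ones(len(h))]; s=np.linalg.lstsq(A,(h[:,0]**2).sum(1),rcond=None)[0]
    print("rim centre",a,d,rad,"lsq",s[:2],np.sqrt(s[2]+s[0]**2+s[1]**2))
E
python3 - <<'E'
from tin import *
m,T=cam("wrist"); fit("pics/tin2.png",T,m)
for p,z in [((320,72),.025),((319,168),.025),((274,98),.047),((363,97),.047),((319,122),.047),((278,151),.047),((362,151),.047)]: print(p,np.round(back(m,T,*p,z),4))
m,T=cam("top"); fit("pics/top0.png",T,m)
E
```

```text
rim centre 0.5339215397834778 -0.2767985463142395 0.08503985404968262 lsq [ 0.53393987 -0.27683643] 0.08460499067406176
(320, 72) [ 0.566  -0.2356  0.025 ]
(319, 168) [ 0.5062 -0.3171  0.025 ]
(274, 98) [ 0.5144 -0.2295  0.047 ]
(363, 97) [ 0.5862 -0.28    0.047 ]
(319, 122) [ 0.5369 -0.2743  0.047 ]
(278, 151) [ 0.4852 -0.2734  0.047 ]
(362, 151) [ 0.5559 -0.3242  0.047 ]
rim centre 0.8321861028671265 -0.06369250267744064 0.08822384476661682 lsq [ 0.83201734 -0.06352056] 0.08721911027862825
```

Request:
arm_command(plan=[{"tx":0.03,"ty":-0.0256,"tz":0.01,"ax":0,"ay":0,"az":0,"claw":0},{"tx":0.03,"ty":-0.0256,"tz":0.01,"ax":0,"ay":0,"az":0,"claw":0},{"tx":0.03,"ty":-0.0256,"tz":0.01,"ax":0,"ay":0,"az":0,"claw":0},{"tx":0.03,"ty":-0.0256,"tz":0.01,"ax":0,"ay":0,"az":0,"claw":0},{"tx":0.03,"ty":-0.0256,"tz":0.01,"ax":0,"ay":0,"az":0,"claw":0},{"tx":0.03,"ty":-0.0256,"tz":0.01,"ax":0,"ay":0,"az":0,"claw":0},{"tx":0.03,"ty":-0.0256,"tz":0.01,"ax":0,"ay":0,"az":0,"claw":0},{"tx":0.03,"ty":-0.0256,"tz":0.01,"ax":0,"ay":0,"az":0,"claw":0},{"tx":0.03,"ty":-0.0256,"tz":0.01,"ax":0,"ay":0,"az":0,"claw":0},{"tx":0.02,"ty":-0.02,"tz":0.01,"ax":0,"ay":0,"az":0,"claw":0.3}])

```text
clock: 2.27
tcp_pos: [0.476, 0.0697, 0.3047]
orientation: [2.8, 1.424, 0.002]
contact_force: [-0.1, 0.6, 0.1]
grip_width: 0.0755
gripper_force: 0.0
```

```bash
python3 look.py b1.png brass_1_center; python3 -c "
from h import *
plan([0.477,0.082,0.26])"
```

```text
2.3667 [0.475  0.0715 0.3037] [ 0.0551  0.3213 -0.3916  2.0833  0.1719  0.7685 -1.0661] 0.061384440874288945
rows 10 t mm [ 1.  -0.5  4.4] a deg [-0.01  0.    0.03] from [0.475  0.0715 0.3037]
```

View pics/b1.png

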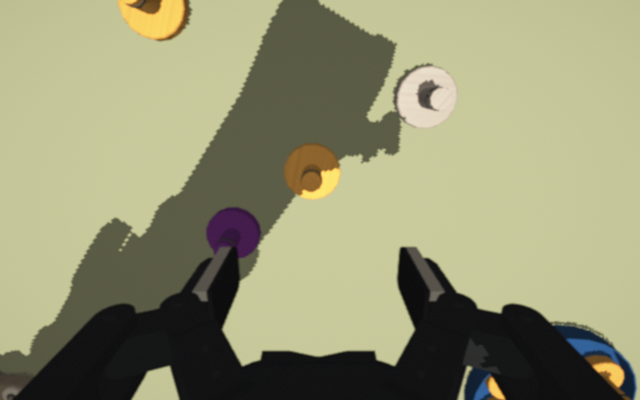

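The brass weight is at (312,172), with its knob top at about (311,178). Purple at (234,232) is clear of the finger path, and steel is at (427,97). I'll work out its position and descend.

Run:
```python
from h import *
m,T=cam("wrist")
im=cv2.imread("pics/b1.png"); hsv=cv2.cvtColor(im,cv2.COLOR_BGR2HSV)
mask=cv2.inRange(hsv,(8,120,60),(28,255,255)); mask[:130]=0; mask[215:]=0; mask[:,:270]=0; mask[:,360:]=0
c=max(cv2.findContours(mask,0,2)[0],key=cv2.contourArea); e=cv2.fitEllipse(cv2.convexHull(c)); print(e)
a=back(m,T,*e[0],.012); print(a, back(m,T,312,178,.044))
plan([a[0],a[1],.25],n=5)
print(r.get_obs()["grip_width"])
```

```text
((311.6066589355469, 170.7843017578125), (55.92432403564453, 56.316043853759766), 171.84974670410156)
[0.47722958 0.08476199 0.012     ] [0.47941074 0.08605767 0.044     ]
rows 5 t mm [ 2.4 -1.2 10.7] a deg [-0.02  0.    0.06] from [0.475  0.0715 0.3037]
0.061384440874288945
```

Request:
arm_command(plan=[{"tx":0.004,"ty":-0.002,"tz":0.01,"ax":0,"ay":0,"az":0,"claw":0.4},{"tx":0.004,"ty":-0.002,"tz":0.01,"ax":0,"ay":0,"az":0,"claw":0.4},{"tx":0.004,"ty":-0.002,"tz":0.015,"ax":0,"ay":0,"az":0,"claw":0.4},{"tx":0,"ty":0,"tz":0.015,"ax":0,"ay":0,"az":0,"claw":0.4},{"tx":0,"ty":0,"tz":0.015,"ax":0,"ay":0,"az":0,"claw":0.4},{"tx":0,"ty":0,"tz":0.015,"ax":0,"ay":0,"az":0,"claw":0.4},{"tx":0,"ty":0,"tz":0.012,"ax":0,"ay":0,"az":0,"claw":0.4},{"tx":0,"ty":0,"tz":0.01,"ax":0,"ay":0,"az":0,"claw":0.4},{"tx":0,"ty":0,"tz":0.006,"ax":0,"ay":0,"az":0,"claw":0.4},{"tx":0,"ty":0,"tz":0.003,"ax":0,"ay":0,"az":0,"claw":0.4}])

```text
clock: 3.2
tcp_pos: [0.478, 0.0806, 0.1926]
orientation: [2.8, 1.424, -0.002]
contact_force: [0.4, 0.0, 0.6]
grip_width: 0.0515
gripper_force: 0.0
```

```bash
python3 look.py b2.png brass_1_center; python3 -c "
from h import *
plan([0.478,0.085,0.192],n=1)"
```

```text
3.3 [0.4781 0.0812 0.1933] [-0.039   0.5142 -0.3139  2.1363  0.3037  0.5331 -1.2073] 0.05120514342198368
rows 1 t mm [ 3.  -2.3  1.3] a deg [-0.01  0.03 -0.04] from [0.4781 0.0812 0.1933]
```

View pics/b2.png

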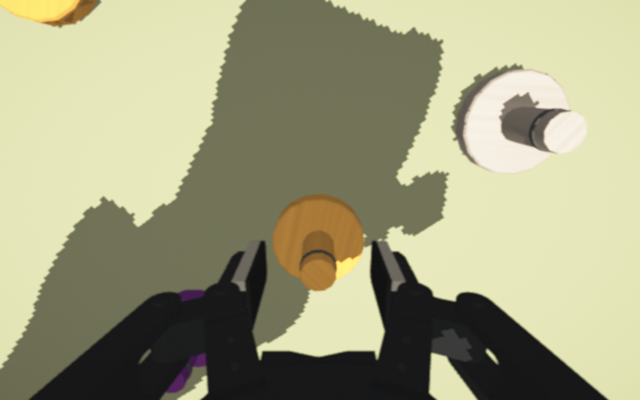

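The knob top at (318,276) sits between the pads, whose midpoint is also about 318. I'll check the x offset.

Run:
```python
from h import *
m,T=cam("wrist"); P=pose()
for p,z in [((318,276),.044),((319,238),.014)]:
    q=back(m,T,*p,z); print(q, "tool",np.linalg.inv(P)@np.append(q,1))
```

```text
[0.47866679 0.08180653 0.044     ] tool [9.22225588e-04 1.41550918e-04 1.49327060e-01 1.00000000e+00]
[0.48098396 0.08417218 0.014     ] tool [4.21435488e-03 6.29402810e-04 1.79325218e-01 1.00000000e+00]
```

Request:
arm_command(plan=[{"tx":0.002,"ty":0,"tz":0,"ax":0,"ay":0,"az":0,"claw":0.4},{"tx":0,"ty":0,"tz":0,"ax":0,"ay":0,"az":0,"claw":1},{"tx":0,"ty":0,"tz":0,"ax":0,"ay":0,"az":0,"claw":1},{"tx":0,"ty":0,"tz":0,"ax":0,"ay":0,"az":0,"claw":1},{"tx":0,"ty":0,"tz":0,"ax":0,"ay":0,"az":0,"claw":1},{"tx":0,"ty":0,"tz":0,"ax":0,"ay":0,"az":0,"claw":1},{"tx":0,"ty":0,"tz":0,"ax":0,"ay":0,"az":0,"claw":1},{"tx":0,"ty":0,"tz":0,"ax":0,"ay":0,"az":0,"claw":1},{"tx":0,"ty":0,"tz":0,"ax":0,"ay":0,"az":0,"claw":1},{"tx":0,"ty":0,"tz":0,"ax":0,"ay":0,"az":0,"claw":1}], squeeze=60)

```text
clock: 4.13
tcp_pos: [0.4795, 0.0834, 0.1943]
orientation: [2.799, 1.426, 0.002]
contact_force: [0.3, -1.4, 6.0]
grip_width: 0.0139
gripper_force: 58.4
```

Request:
arm_command(plan=[{"tx":0,"ty":0,"tz":-0.003,"ax":0,"ay":0,"az":0,"claw":1},{"tx":0,"ty":0,"tz":-0.006,"ax":0,"ay":0,"az":0,"claw":1},{"tx":0,"ty":0,"tz":-0.01,"ax":0,"ay":0,"az":0,"claw":1},{"tx":0,"ty":0,"tz":-0.015,"ax":0,"ay":0,"az":0,"claw":1},{"tx":0,"ty":0,"tz":-0.015,"ax":0,"ay":0,"az":0,"claw":1},{"tx":0,"ty":0,"tz":-0.015,"ax":0,"ay":0,"az":0,"claw":1},{"tx":0,"ty":0,"tz":-0.015,"ax":0,"ay":0,"az":0,"claw":1},{"tx":0,"ty":0,"tz":-0.01,"ax":0,"ay":0,"az":0,"claw":1},{"tx":0,"ty":0,"tz":-0.006,"ax":0,"ay":0,"az":0,"claw":1},{"tx":0,"ty":0,"tz":0,"ax":0,"ay":0,"az":0,"claw":1}])

```text
clock: 4.97
tcp_pos: [0.4794, 0.0833, 0.29]
orientation: [2.799, 1.426, 0.003]
contact_force: [-0.1, 0.4, -3.5]
grip_width: 0.0137
gripper_force: 58.6
```

```bash
python3 look.py b3.png; python3 -c "
from h import *
# tin axis, line at 54 deg
c=np.array([.534,-.2765]); d=np.array([np.cos(np.radians(54)),np.sin(np.radians(54))])
for s in (1,-1): print(c+s*.054*d); plan([*(c+s*.054*d),.30])"
```

```text
5.0167 [0.4792 0.0832 0.2891] [ 0.0268  0.3526 -0.3879  2.082   0.1954  0.7399 -1.1127] 0.013655799073038285
[ 0.5657404  -0.23281308]
rows 10 t mm [-20.5  25.6  -1.1] a deg [ 0. -0. -0.] from [0.4792 0.0832 0.2891]
[ 0.5022596  -0.32018692]
rows 10 t mm [-31.3  25.6  -1.1] a deg [ 0. -0. -0.] from [0.4792 0.0832 0.2891]
```

View pics/b3.png

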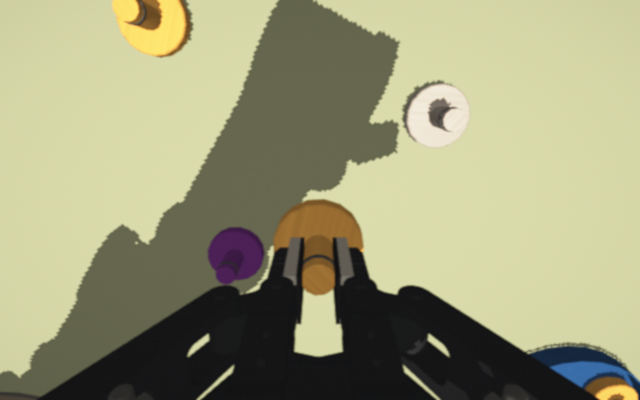

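The weight is held firmly: it hangs level with its knob between the pads at (318,278), and the force reads -3.5 N. I'll carry it over place_2 and look at the tin again once the arm has settled.

Request:
arm_command(plan=[{"tx":-0.02,"ty":0.016,"tz":-0.001,"ax":0,"ay":0,"az":0,"claw":1},{"tx":-0.031,"ty":0.0255,"tz":-0.001,"ax":0,"ay":0,"az":0,"claw":1},{"tx":-0.031,"ty":0.0255,"tz":-0.001,"ax":0,"ay":0,"az":0,"claw":1},{"tx":-0.031,"ty":0.0255,"tz":-0.001,"ax":0,"ay":0,"az":0,"claw":1},{"tx":-0.031,"ty":0.0255,"tz":-0.001,"ax":0,"ay":0,"az":0,"claw":1},{"tx":-0.031,"ty":0.0255,"tz":-0.001,"ax":0,"ay":0,"az":0,"claw":1},{"tx":-0.031,"ty":0.0255,"tz":-0.001,"ax":0,"ay":0,"az":0,"claw":1},{"tx":-0.031,"ty":0.0255,"tz":-0.001,"ax":0,"ay":0,"az":0,"claw":1},{"tx":-0.031,"ty":0.0255,"tz":-0.001,"ax":0,"ay":0,"az":0,"claw":1},{"tx":-0.02,"ty":0.016,"tz":-0.001,"ax":0,"ay":0,"az":0,"claw":1}])

```text
clock: 5.85
tcp_pos: [0.4996, -0.2931, 0.2975]
orientation: [2.802, 1.421, -0.003]
contact_force: [0.1, -0.9, -2.9]
grip_width: 0.0138
gripper_force: 58.8
```

Request:
arm_command(plan=[{"tx":-0.012,"ty":0.01,"tz":0,"ax":0,"ay":0,"az":0,"claw":1},{"tx":-0.006,"ty":0.01,"tz":0,"ax":0,"ay":0,"az":0,"claw":1},{"tx":0,"ty":0,"tz":0,"ax":0,"ay":0,"az":0,"claw":1},{"tx":0,"ty":0,"tz":0,"ax":0,"ay":0,"az":0,"claw":1},{"tx":0,"ty":0,"tz":0,"ax":0,"ay":0,"az":0,"claw":1},{"tx":0,"ty":0,"tz":0,"ax":0,"ay":0,"az":0,"claw":1},{"tx":0,"ty":0,"tz":0,"ax":0,"ay":0,"az":0,"claw":1},{"tx":0,"ty":0,"tz":0,"ax":0,"ay":0,"az":0,"claw":1},{"tx":0,"ty":0,"tz":0,"ax":0,"ay":0,"az":0,"claw":1},{"tx":0,"ty":0,"tz":0,"ax":0,"ay":0,"az":0,"claw":1}])

```text
clock: 6.68
tcp_pos: [0.5065, -0.3145, 0.2988]
orientation: [2.799, 1.427, 0.0]
contact_force: [-0.5, -0.9, -3.3]
grip_width: 0.014
gripper_force: 58.8
```

```bash
python3 look.py tin3.png place_1; python3 -c "
from tin import *
m,T=cam('wrist'); fit('pics/tin3.png',T,m)
plan([0.5022,-0.3202,0.3])"
```

```text
place_1 0.94 [ 0.3012 -0.1903  0.0234] [ 28. 213.]
place_1 0.93 [ 0.5662 -0.2297  0.028 ] [316.  49.]
place_1 0.89 [ 0.2545 -0.2876  0.0301] [ 76. 325.]
place_1 0.87 [ 0.5095 -0.3198  0.028 ] [325. 195.]
6.7833 [ 0.5064 -0.3147  0.2988] [ 0.6442  0.4803 -0.2516  1.8294  0.1538  0.8507 -0.31  ] 0.013774785352910188
rim centre 0.5364121794700623 -0.2723831534385681 0.08535169064998627 lsq [ 0.53622525 -0.27245002] 0.08490575586593858
rows 10 t mm [-0.7 -0.  -0.1] a deg [0. 0. 0.] from [ 0.5064 -0.3147  0.2988]
```

View pics/tin3.png

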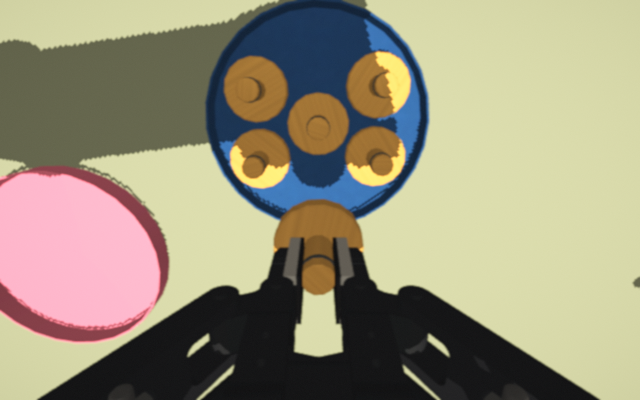

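The blue tin is centred at about (317,111), with the far place at (316,49). The near place is partly hidden behind the held weight. I'll work out the offsets in the tool frame, with the held weight measured by the same camera.

Run:
```python
from h import *
m,T=cam("wrist"); P=pose(); Pi=np.linalg.inv(P); np.set_printoptions(precision=4,suppress=True)
for n,p,z in [("c",(318,123.5),.017),("ck",(318,126),.047),("l",(256,88.5),.017),("r",(379,84),.017),("bl",(260,158),.017),("br",(375.5,156),.017)]:
    q=back(m,T,*p,z); print(n,q,(Pi@np.append(q,1))[:2])
c=Pi@np.array([.5363,-.2724,.02,1]); print("rim tool",c)
q=back(m,T,318,278,P[2,3]-.1495); print("held knob top",(Pi@np.append(q,1))[:3])
q=back(m,T,318,234,P[2,3]-.1795); print("held disc",(Pi@np.append(q,1))[:3])
```

```text
c [ 0.5371 -0.2726  0.017 ] [0.0522 0.    ]
ck [ 0.5378 -0.2717  0.047 ] [0.0533 0.0001]
l [ 0.5146 -0.2244  0.017 ] [ 0.0779 -0.0465]
r [ 0.591  -0.2759  0.017 ] [0.0811 0.0456]
bl [ 0.4836 -0.2672  0.017 ] [ 0.025  -0.0464]
br [ 0.5593 -0.3202  0.017 ] [0.0267 0.046 ]
rim tool [ 0.0518 -0.0007  0.2788  1.    ]
held knob top [-0.0002  0.0001  0.1495]
held disc [0.0064 0.0001 0.1795]
```

Request:
arm_command(plan=[{"tx":-0.0025,"ty":0,"tz":0.005,"ax":0,"ay":0,"az":0,"claw":1},{"tx":0,"ty":0,"tz":0.01,"ax":0,"ay":0,"az":0,"claw":1},{"tx":0,"ty":0,"tz":0.015,"ax":0,"ay":0,"az":0,"claw":1},{"tx":0,"ty":0,"tz":0.015,"ax":0,"ay":0,"az":0,"claw":1},{"tx":0,"ty":0,"tz":0.015,"ax":0,"ay":0,"az":0,"claw":1},{"tx":0,"ty":0,"tz":0.01,"ax":0,"ay":0,"az":0,"claw":1},{"tx":0,"ty":0,"tz":0.006,"ax":0,"ay":0,"az":0,"claw":1},{"tx":0,"ty":0,"tz":0.004,"ax":0,"ay":0,"az":0,"claw":1},{"tx":0,"ty":0,"tz":0,"ax":0,"ay":0,"az":0,"claw":1},{"tx":0,"ty":0,"tz":0,"ax":0,"ay":0,"az":0,"claw":1}])

```text
clock: 7.62
tcp_pos: [0.5052, -0.3169, 0.219]
orientation: [2.799, 1.426, 0.001]
contact_force: [-0.2, 0.1, -2.3]
grip_width: 0.014
gripper_force: 58.9
```

```bash
python3 look.py tin4.png place_1
```

```text
place_1 0.58 [ 0.5667 -0.2293  0.03  ] [314.  18.]
7.7167 [ 0.5054 -0.317   0.2195] [ 0.6277  0.589  -0.2271  1.8712  0.1952  0.7013 -0.3402] 0.014196797324480662
```

View pics/tin4.png

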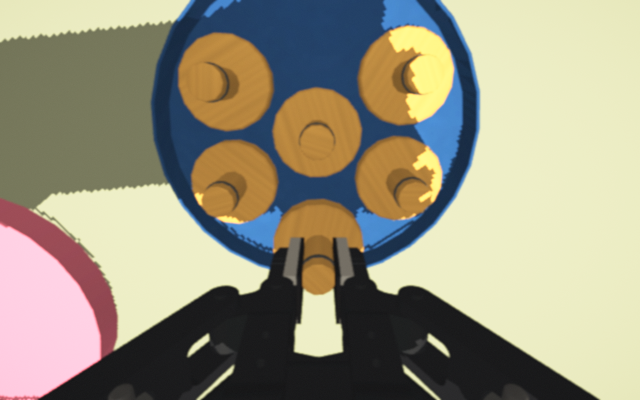

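The held weight at (318,240) is lined up with the middle weight at (317,132) and just above the rim. The ten pictures are used up, so I'll check numerically from here.

Run:
```python
from tin import *
m,T=cam("wrist"); P=pose(); Pi=np.linalg.inv(P); np.set_printoptions(precision=4,suppress=True)
for n,p,z in [("c",(317,132.5),.017),("l",(225.5,82),.017),("r",(407,75),.017),("bl",(235,181),.017),("br",(398.5,178),.017),("rimL",(152,105),.02),("rimR",(479,105),.02)]:
    q=back(m,T,*p,z); print(n,(Pi@np.append(q,1))[:2])
```

```text
c [ 0.055  -0.0004]
l [ 0.0805 -0.047 ]
r [0.0838 0.0452]
bl [ 0.0281 -0.0463]
br [0.0298 0.045 ]
rimL [ 0.0693 -0.0848]
rimR [0.0692 0.0825]
```

Request:
arm_command(plan=[{"tx":0,"ty":-0.0007,"tz":0.003,"ax":0,"ay":0,"az":0,"claw":1},{"tx":0,"ty":0,"tz":0.003,"ax":0,"ay":0,"az":0,"claw":1},{"tx":0,"ty":0,"tz":0.003,"ax":0,"ay":0,"az":0,"claw":1},{"tx":0,"ty":0,"tz":0.003,"ax":0,"ay":0,"az":0,"claw":1},{"tx":0,"ty":0,"tz":0.003,"ax":0,"ay":0,"az":0,"claw":1},{"tx":0,"ty":0,"tz":0.003,"ax":0,"ay":0,"az":0,"claw":1},{"tx":0,"ty":0,"tz":0.002,"ax":0,"ay":0,"az":0,"claw":1},{"tx":0,"ty":0,"tz":0,"ax":0,"ay":0,"az":0,"claw":1},{"tx":0,"ty":0,"tz":0,"ax":0,"ay":0,"az":0,"claw":1},{"tx":0,"ty":0,"tz":0,"ax":0,"ay":0,"az":0,"claw":1}])

```text
clock: 8.55
tcp_pos: [0.5045, -0.3164, 0.1988]
orientation: [2.799, 1.426, 0.0]
contact_force: [-0.8, -0.1, -3.2]
grip_width: 0.0137
gripper_force: 58.9
```

Request:
arm_command(plan=[{"tx":0,"ty":0,"tz":0.0007,"ax":0,"ay":0,"az":0,"claw":1},{"tx":0,"ty":0,"tz":0,"ax":0,"ay":0,"az":0,"claw":1},{"tx":0,"ty":0,"tz":0.0007,"ax":0,"ay":0,"az":0,"claw":1},{"tx":0,"ty":0,"tz":0,"ax":0,"ay":0,"az":0,"claw":1},{"tx":0,"ty":0,"tz":0.0007,"ax":0,"ay":0,"az":0,"claw":1},{"tx":0,"ty":0,"tz":0,"ax":0,"ay":0,"az":0,"claw":1},{"tx":0,"ty":0,"tz":0,"ax":0,"ay":0,"az":0,"claw":1},{"tx":0,"ty":0,"tz":0,"ax":0,"ay":0,"az":0,"claw":1},{"tx":0,"ty":0,"tz":0,"ax":0,"ay":0,"az":0,"claw":1},{"tx":0,"ty":0,"tz":0,"ax":0,"ay":0,"az":0,"claw":1}])

```text
clock: 9.38
tcp_pos: [0.5045, -0.3165, 0.1974]
orientation: [2.799, 1.426, 0.0]
contact_force: [-2.3, 0.9, 6.2]
grip_width: 0.0138
gripper_force: 59.9
```

The force has risen from -3 to +6 N at z 0.197, which is 3 mm above the pick height, so the weight stands on the tin floor. I'll release it just wide enough and lift away.

Request:
arm_command(plan=[{"tx":0,"ty":0,"tz":0,"ax":0,"ay":0,"az":0,"claw":0.65},{"tx":0,"ty":0,"tz":0,"ax":0,"ay":0,"az":0,"claw":0.65},{"tx":0,"ty":0,"tz":0,"ax":0,"ay":0,"az":0,"claw":0.65},{"tx":0,"ty":0,"tz":0,"ax":0,"ay":0,"az":0,"claw":0.65},{"tx":0,"ty":0,"tz":-0.005,"ax":0,"ay":0,"az":0,"claw":0.65},{"tx":0,"ty":0,"tz":-0.01,"ax":0,"ay":0,"az":0,"claw":0.65},{"tx":0,"ty":0,"tz":-0.02,"ax":0,"ay":0,"az":0,"claw":0.65},{"tx":0,"ty":0,"tz":-0.025,"ax":0,"ay":0,"az":0,"claw":0.65},{"tx":0,"ty":0,"tz":-0.025,"ax":0,"ay":0,"az":0,"claw":0.65},{"tx":0,"ty":0,"tz":-0.015,"ax":0,"ay":0,"az":0,"claw":0.65}])

```text
clock: 10.22
tcp_pos: [0.5051, -0.3166, 0.3002]
orientation: [2.796, 1.425, 0.004]
contact_force: [0.7, 0.3, -0.0]
grip_width: 0.03
gripper_force: 0.0
```

```bash
python3 look.py tin5.png place_1 brass_1_center; python3 -c "
from h import *
plan([0.459,0.250,0.30],n=15)"
```

```text
place_1 0.95 [ 0.5651 -0.2275  0.0293] [311.  44.]
place_1 0.67 [ 0.3023 -0.1912  0.024 ] [ 28. 211.]
place_1 0.61 [ 0.2552 -0.289   0.0304] [ 76. 324.]
10.3667 [ 0.5049 -0.3166  0.2988] [ 0.6489  0.4791 -0.2524  1.8315  0.1549  0.8462 -0.3071] 0.029734905169128405
rows 15 t mm [ 28.8 -24.7  -0.1] a deg [ 0.01 -0.   -0.  ] from [ 0.5049 -0.3166  0.2988]
```

The near place is no longer reported empty. On to the second weight.

Request:
arm_command(plan=[{"tx":0.029,"ty":-0.0247,"tz":0,"ax":0,"ay":0,"az":0,"claw":0.4},{"tx":0.029,"ty":-0.0247,"tz":0,"ax":0,"ay":0,"az":0,"claw":0.4},{"tx":0.029,"ty":-0.0247,"tz":0,"ax":0,"ay":0,"az":0,"claw":0.4},{"tx":0.029,"ty":-0.0247,"tz":0,"ax":0,"ay":0,"az":0,"claw":0.4},{"tx":0.029,"ty":-0.0247,"tz":0,"ax":0,"ay":0,"az":0,"claw":0.4},{"tx":0.029,"ty":-0.0247,"tz":0,"ax":0,"ay":0,"az":0,"claw":0.4},{"tx":0.029,"ty":-0.0247,"tz":0,"ax":0,"ay":0,"az":0,"claw":0.4},{"tx":0.029,"ty":-0.0247,"tz":0,"ax":0,"ay":0,"az":0,"claw":0.4},{"tx":0.029,"ty":-0.0247,"tz":0,"ax":0,"ay":0,"az":0,"claw":0.4},{"tx":0.029,"ty":-0.0247,"tz":0,"ax":0,"ay":0,"az":0,"claw":0.4}])

```text
clock: 11.2
tcp_pos: [0.474, 0.065, 0.2959]
orientation: [-2.799, -1.426, 0.002]
contact_force: [0.7, -0.2, -1.2]
grip_width: 0.0513
gripper_force: 0.0
```

Request:
arm_command(plan=[{"tx":0.029,"ty":-0.0247,"tz":0,"ax":0,"ay":0,"az":0,"claw":0.4},{"tx":0.029,"ty":-0.0247,"tz":0,"ax":0,"ay":0,"az":0,"claw":0.4},{"tx":0.029,"ty":-0.0247,"tz":0,"ax":0,"ay":0,"az":0,"claw":0.4},{"tx":0.02,"ty":-0.0247,"tz":0,"ax":0,"ay":0,"az":0,"claw":0.4},{"tx":0.01,"ty":-0.0247,"tz":0,"ax":0,"ay":0,"az":0,"claw":0.4},{"tx":0.008,"ty":0,"tz":0,"ax":0,"ay":0,"az":0,"claw":0.4},{"tx":0,"ty":0,"tz":0,"ax":0,"ay":0,"az":0,"claw":0.4},{"tx":0,"ty":0,"tz":0,"ax":0,"ay":0,"az":0,"claw":0.4},{"tx":0,"ty":0,"tz":0,"ax":0,"ay":0,"az":0,"claw":0.4},{"tx":0,"ty":0,"tz":0,"ax":0,"ay":0,"az":0,"claw":0.4}])

```text
clock: 12.03
tcp_pos: [0.449, 0.2355, 0.2962]
orientation: [2.8, 1.423, -0.001]
contact_force: [-0.4, -0.9, -0.1]
grip_width: 0.0511
gripper_force: 0.0
```

```bash
cat > disc.py <<'E'
from h import *
import sys
# gold blobs in a wrist frame: ellipse fit, back-projected on z
def discs(f,m,T,z=.012):
    Pi=np.linalg.inv(pose()); im=cv2.imread(f); mask=cv2.inRange(cv2.cvtColor(im,cv2.COLOR_BGR2HSV),(8,120,60),(28,255,255))
    for c in cv2.findContours(mask,0,2)[0]:
        if cv2.contourArea(c)>500:
            e=cv2.fitEllipse(cv2.convexHull(c)); q=back(m,T,*e[0],z); print("disc",np.round(e[0]),np.round(e[1]),q.round(4),"tool mm",((Pi@np.append(q,1))[:3]*1e3).round(1))
if __name__=="__main__": discs(sys.argv[1],*cam("wrist"))
E
python3 look.py c1.png brass_1_center; python3 disc.py pics/c1.png
```

```text
brass_1_center 0.91 [0.4593 0.2503 0.0214] [317. 168.]
12.1333 [0.4489 0.2359 0.2965] [-0.2451  0.3782 -0.4365  2.0276  0.224   0.7815 -1.4449] 0.05110550282697885
disc [316. 163.] [59. 59.] [0.4599 0.2533 0.012 ] tool mm [ 20.7  -1.4 284.4]
```

The network and the disc fit agree within 3 mm, and the disc size is right (59 px is about 48 mm). I'll descend.

Request:
arm_command(plan=[{"tx":0.007,"ty":-0.001,"tz":0.01,"ax":0,"ay":0,"az":0,"claw":0.4},{"tx":0.007,"ty":0,"tz":0.01,"ax":0,"ay":0,"az":0,"claw":0.4},{"tx":0.005,"ty":0,"tz":0.01,"ax":0,"ay":0,"az":0,"claw":0.4},{"tx":0,"ty":0,"tz":0.01,"ax":0,"ay":0,"az":0,"claw":0.4},{"tx":0,"ty":0,"tz":0,"ax":0,"ay":0,"az":0,"claw":0.4},{"tx":0,"ty":0,"tz":0,"ax":0,"ay":0,"az":0,"claw":0.4},{"tx":0,"ty":0,"tz":0,"ax":0,"ay":0,"az":0,"claw":0.4},{"tx":0,"ty":0,"tz":0,"ax":0,"ay":0,"az":0,"claw":0.4},{"tx":0,"ty":0,"tz":0,"ax":0,"ay":0,"az":0,"claw":0.4},{"tx":0,"ty":0,"tz":0,"ax":0,"ay":0,"az":0,"claw":0.4}])

```text
clock: 12.97
tcp_pos: [0.459, 0.2531, 0.2571]
orientation: [2.799, 1.426, 0.001]
contact_force: [0.3, 0.5, -0.9]
grip_width: 0.0512
gripper_force: 0.0
```

```bash
python3 look.py c2.png brass_1_center; python3 disc.py pics/c2.png
```

```text
brass_1_center 0.65 [0.4603 0.2497 0.0207] [322. 210.]
13.0667 [0.459  0.2531 0.2569] [-0.291   0.4611 -0.4108  2.0158  0.2743  0.7165 -1.5002] 0.051431505033440204
disc [319. 202.] [66. 67.] [0.4602 0.2532 0.012 ] tool mm [  0.7   0.8 244.9]
```

Request:
arm_command(plan=[{"tx":0,"ty":0.001,"tz":0.01,"ax":0,"ay":0,"az":0,"claw":0.4},{"tx":0,"ty":0,"tz":0.015,"ax":0,"ay":0,"az":0,"claw":0.4},{"tx":0,"ty":0,"tz":0.015,"ax":0,"ay":0,"az":0,"claw":0.4},{"tx":0,"ty":0,"tz":0.012,"ax":0,"ay":0,"az":0,"claw":0.4},{"tx":0,"ty":0,"tz":0.007,"ax":0,"ay":0,"az":0,"claw":0.4},{"tx":0,"ty":0,"tz":0.003,"ax":0,"ay":0,"az":0,"claw":0.4},{"tx":0,"ty":0,"tz":0,"ax":0,"ay":0,"az":0,"claw":0.4},{"tx":0,"ty":0,"tz":0,"ax":0,"ay":0,"az":0,"claw":0.4},{"tx":0,"ty":0,"tz":0,"ax":0,"ay":0,"az":0,"claw":0.4},{"tx":0,"ty":0,"tz":0,"ax":0,"ay":0,"az":0,"claw":0.4}])

```text
clock: 13.9
tcp_pos: [0.46, 0.2527, 0.1953]
orientation: [-2.799, -1.426, -0.002]
contact_force: [0.0, -0.1, 0.1]
grip_width: 0.0513
gripper_force: 0.0
```

```bash
python3 look.py c3.png brass_1_center; python3 disc.py pics/c3.png
```

```text
brass_1_center 0.84 [0.4567 0.2499 0.0202] [316. 257.]
14.0 [0.4599 0.2526 0.1951] [-0.3324  0.5608 -0.3614  2.0424  0.3429  0.5944 -1.5578] 0.051159981319674475
disc [318. 243.] [89. 94.] [0.4596 0.2523 0.012 ] tool mm [-6.000e-01 -1.000e-01  1.831e+02]
```

Request:
arm_command(plan=[{"tx":0,"ty":0,"tz":0,"ax":0,"ay":0,"az":0,"claw":1},{"tx":0,"ty":0,"tz":0,"ax":0,"ay":0,"az":0,"claw":1},{"tx":0,"ty":0,"tz":0,"ax":0,"ay":0,"az":0,"claw":1},{"tx":0,"ty":0,"tz":0,"ax":0,"ay":0,"az":0,"claw":1},{"tx":0,"ty":0,"tz":0,"ax":0,"ay":0,"az":0,"claw":1},{"tx":0,"ty":0,"tz":0,"ax":0,"ay":0,"az":0,"claw":1},{"tx":0,"ty":0,"tz":0,"ax":0,"ay":0,"az":0,"claw":1},{"tx":0,"ty":0,"tz":0,"ax":0,"ay":0,"az":0,"claw":1},{"tx":0,"ty":0,"tz":0,"ax":0,"ay":0,"az":0,"claw":1},{"tx":0,"ty":0,"tz":0,"ax":0,"ay":0,"az":0,"claw":1}], squeeze=60)

```text
clock: 14.83
tcp_pos: [0.4597, 0.2526, 0.1949]
orientation: [2.799, 1.426, 0.0]
contact_force: [-1.9, -0.8, 5.9]
grip_width: 0.0139
gripper_force: 58.4
```

Request:
arm_command(plan=[{"tx":0,"ty":0,"tz":-0.003,"ax":0,"ay":0,"az":0,"claw":1},{"tx":0,"ty":0,"tz":-0.006,"ax":0,"ay":0,"az":0,"claw":1},{"tx":0,"ty":0,"tz":-0.01,"ax":0,"ay":0,"az":0,"claw":1},{"tx":0,"ty":0,"tz":-0.015,"ax":0,"ay":0,"az":0,"claw":1},{"tx":0,"ty":0,"tz":-0.015,"ax":0,"ay":0,"az":0,"claw":1},{"tx":0,"ty":0,"tz":-0.015,"ax":0,"ay":0,"az":0,"claw":1},{"tx":0,"ty":0,"tz":-0.015,"ax":0,"ay":0,"az":0,"claw":1},{"tx":0,"ty":0,"tz":-0.015,"ax":0,"ay":0,"az":0,"claw":1},{"tx":0,"ty":0,"tz":-0.01,"ax":0,"ay":0,"az":0,"claw":1},{"tx":0,"ty":0,"tz":0,"ax":0,"ay":0,"az":0,"claw":1}])

```text
clock: 15.67
tcp_pos: [0.4603, 0.253, 0.3011]
orientation: [-2.799, -1.426, -0.006]
contact_force: [-0.3, 0.3, -3.9]
grip_width: 0.0142
gripper_force: 58.6
```

```bash
python3 look.py c4.png; python3 disc.py pics/c4.png; python3 -c "
from h import *
plan([0.5051,-0.3166,0.30],n=15)"
```

```text
15.7167 [0.4599 0.2526 0.2997] [-0.2638  0.3987 -0.4374  1.9865  0.2316  0.8017 -1.4613] 0.01432911565301909
disc [318. 273.] [37. 38.] [0.4114 0.1854 0.012 ] tool mm [-8.350e+01 -1.000e-01  2.876e+02]
disc [317. 231.] [68. 91.] [0.4356 0.2194 0.012 ] tool mm [-41.8  -0.5 287.6]
rows 15 t mm [-28.9  24.7  -0. ] a deg [ 0.   -0.01 -0.  ] from [0.4599 0.2526 0.2997]
```

Request:
arm_command(plan=[{"tx":-0.015,"ty":0.0125,"tz":0,"ax":0,"ay":0,"az":0,"claw":1},{"tx":-0.029,"ty":0.0247,"tz":0,"ax":0,"ay":0,"az":0,"claw":1},{"tx":-0.029,"ty":0.0247,"tz":0,"ax":0,"ay":0,"az":0,"claw":1},{"tx":-0.029,"ty":0.0247,"tz":0,"ax":0,"ay":0,"az":0,"claw":1},{"tx":-0.029,"ty":0.0247,"tz":0,"ax":0,"ay":0,"az":0,"claw":1},{"tx":-0.029,"ty":0.0247,"tz":0,"ax":0,"ay":0,"az":0,"claw":1},{"tx":-0.029,"ty":0.0247,"tz":0,"ax":0,"ay":0,"az":0,"claw":1},{"tx":-0.029,"ty":0.0247,"tz":0,"ax":0,"ay":0,"az":0,"claw":1},{"tx":-0.029,"ty":0.0247,"tz":0,"ax":0,"ay":0,"az":0,"claw":1},{"tx":-0.029,"ty":0.0247,"tz":0,"ax":0,"ay":0,"az":0,"claw":1}])

```text
clock: 16.55
tcp_pos: [0.4868, -0.1106, 0.2977]
orientation: [-2.798, -1.426, 0.002]
contact_force: [1.0, 0.1, -2.8]
grip_width: 0.0139
gripper_force: 58.7
```

Request:
arm_command(plan=[{"tx":-0.029,"ty":0.0247,"tz":0,"ax":0,"ay":0,"az":0,"claw":1},{"tx":-0.029,"ty":0.0247,"tz":0,"ax":0,"ay":0,"az":0,"claw":1},{"tx":-0.029,"ty":0.0247,"tz":0,"ax":0,"ay":0,"az":0,"claw":1},{"tx":-0.029,"ty":0.0247,"tz":0,"ax":0,"ay":0,"az":0,"claw":1},{"tx":-0.02,"ty":0.0247,"tz":0,"ax":0,"ay":0,"az":0,"claw":1},{"tx":-0.012,"ty":0.0123,"tz":0,"ax":0,"ay":0,"az":0,"claw":1},{"tx":-0.006,"ty":0,"tz":0,"ax":0,"ay":0,"az":0,"claw":1},{"tx":0,"ty":0,"tz":0,"ax":0,"ay":0,"az":0,"claw":1},{"tx":0,"ty":0,"tz":0,"ax":0,"ay":0,"az":0,"claw":1},{"tx":0,"ty":0,"tz":0,"ax":0,"ay":0,"az":0,"claw":1}])

```text
clock: 17.38
tcp_pos: [0.5069, -0.3113, 0.298]
orientation: [-2.796, -1.429, 0.0]
contact_force: [0.8, -0.0, -3.5]
grip_width: 0.0139
gripper_force: 58.8
```

```bash
python3 look.py tin6.png place_1; python3 -c "
from tin import *
from disc import discs
np.set_printoptions(precision=4,suppress=True)
m,T=cam('wrist'); fit('pics/tin6.png',T,m); discs('pics/tin6.png',m,T,.017); print('b3'); discs('pics/b3.png',m,T); print('tin3');discs('pics/tin3.png',m,T)"
```

```text
place_1 0.91 [ 0.2537 -0.2897  0.0284] [ 80. 329.]
place_1 0.9 [ 0.5687 -0.2287  0.0308] [321.  50.]
place_1 0.55 [ 0.2996 -0.1904  0.0243] [ 29. 218.]
17.4833 [ 0.5071 -0.3115  0.2985] [ 0.6403  0.4794 -0.2531  1.8319  0.1536  0.8499 -0.3129] 0.013865012533252572
rim centre 0.536709725856781 -0.2724297344684601 0.08553081005811691 lsq [ 0.5367 -0.2725] 0.08512196881236794
disc [318. 273.] [37. 38.] [ 0.4604 -0.3755  0.017 ] tool mm [-79.4  -0.2 281.4]
disc [319. 219.] [ 96. 100.] [ 0.4917 -0.3342  0.017 ] tool mm [-27.5   1.  281.5]
disc [262. 162.] [58. 59.] [ 0.4837 -0.2672  0.017 ] tool mm [ 22.  -44.7 281.5]
disc [377. 160.] [58. 59.] [ 0.5595 -0.3197  0.017 ] tool mm [ 23.9  47.5 281.5]
disc [321. 127.] [60. 61.] [ 0.5376 -0.2725  0.017 ] tool mm [ 49.3   2.  281.5]
disc [258.  93.] [62. 66.] [ 0.5146 -0.2242  0.017 ] tool mm [ 75.  -44.9 281.5]
disc [381.  89.] [62. 66.] [ 0.5908 -0.2758  0.017 ] tool mm [ 77.8  47.2 281.5]
b3
disc [612. 391.] [27. 52.] [ 0.6261 -0.6748  0.012 ] tool mm [-224.9  309.5  286.2]
disc [318. 276.] [37. 38.] [ 0.4564 -0.3809  0.012 ] tool mm [-86.1  -0.2 286.4]
disc [318. 234.] [65. 91.] [ 0.4813 -0.3461  0.012 ] tool mm [-43.3  -0.4 286.5]
disc [151.  16.] [69. 88.] [ 0.4848 -0.138   0.012 ] tool mm [ 127.4 -119.5  286.6]
tin3
disc [318. 276.] [37. 37.] [ 0.4564 -0.3807  0.012 ] tool mm [-85.9  -0.4 286.4]
disc [318. 233.] [64. 90.] [ 0.4822 -0.3461  0.012 ] tool mm [-42.8   0.3 286.5]
disc [260. 158.] [58. 59.] [ 0.4825 -0.2639  0.012 ] tool mm [ 24.  -47.7 286.5]
disc [375. 156.] [58. 59.] [ 0.5596 -0.3172  0.012 ] tool mm [ 26.   46.1 286.5]
disc [318. 123.] [60. 61.] [ 0.5373 -0.2691  0.012 ] tool mm [ 51.9  -0.2 286.5]
disc [255.  89.] [62. 66.] [ 0.5139 -0.2201  0.012 ] tool mm [ 77.9 -47.9 286.5]
disc [378.  84.] [62. 67.] [ 0.5915 -0.2724  0.012 ] tool mm [ 81.   45.7 286.5]
```

The far place is at tool (103, 1.3) mm by the rim, by the ring of weights and by the network. The held knob sits 2 mm ahead of tool centre, so I'll move +101 mm and +1.3 mm, then go down to just above the rim.

Request:
arm_command(plan=[{"tx":0.01,"ty":0.0013,"tz":0,"ax":0,"ay":0,"az":0,"claw":1},{"tx":0.02,"ty":0,"tz":0,"ax":0,"ay":0,"az":0,"claw":1},{"tx":0.025,"ty":0,"tz":0,"ax":0,"ay":0,"az":0,"claw":1},{"tx":0.025,"ty":0,"tz":0,"ax":0,"ay":0,"az":0,"claw":1},{"tx":0.0143,"ty":0,"tz":0,"ax":0,"ay":0,"az":0,"claw":1},{"tx":0.007,"ty":0,"tz":0,"ax":0,"ay":0,"az":0,"claw":1},{"tx":0,"ty":0,"tz":0.01,"ax":0,"ay":0,"az":0,"claw":1},{"tx":0,"ty":0,"tz":0.01,"ax":0,"ay":0,"az":0,"claw":1},{"tx":0,"ty":0,"tz":0,"ax":0,"ay":0,"az":0,"claw":1},{"tx":0,"ty":0,"tz":0,"ax":0,"ay":0,"az":0,"claw":1}])

```text
clock: 18.32
tcp_pos: [0.5659, -0.2336, 0.277]
orientation: [-2.799, -1.422, 0.005]
contact_force: [0.5, 0.5, -2.4]
grip_width: 0.0139
gripper_force: 58.8
```

Request:
arm_command(plan=[{"tx":0,"ty":0,"tz":0.01,"ax":0,"ay":0,"az":0,"claw":1},{"tx":0,"ty":0,"tz":0.012,"ax":0,"ay":0,"az":0,"claw":1},{"tx":0,"ty":0,"tz":0.012,"ax":0,"ay":0,"az":0,"claw":1},{"tx":0,"ty":0,"tz":0.012,"ax":0,"ay":0,"az":0,"claw":1},{"tx":0,"ty":0,"tz":0.008,"ax":0,"ay":0,"az":0,"claw":1},{"tx":0,"ty":0,"tz":0.004,"ax":0,"ay":0,"az":0,"claw":1},{"tx":0,"ty":0,"tz":0,"ax":0,"ay":0,"az":0,"claw":1},{"tx":0,"ty":0,"tz":0,"ax":0,"ay":0,"az":0,"claw":1},{"tx":0,"ty":0,"tz":0,"ax":0,"ay":0,"az":0,"claw":1},{"tx":0,"ty":0,"tz":0,"ax":0,"ay":0,"az":0,"claw":1}])

```text
clock: 19.15
tcp_pos: [0.5678, -0.2321, 0.2213]
orientation: [2.798, 1.426, 0.002]
contact_force: [0.2, 0.5, -3.7]
grip_width: 0.014
gripper_force: 58.8
```

```bash
python3 look.py tin7.png place_1; python3 -c "
from h import *
from disc import discs
m,T=cam('wrist'); discs('pics/tin7.png',m,T,.017); P=np.linalg.inv(pose()); print((P@np.array([.5367,-.2725,.02,1]))[:3])
print('tin centre (earlier) in px',px(m,T,[.5367,-.2725,.02]))
im=cv2.imread('pics/tin7.png').astype(int); mk=((im[:,:,0]>im[:,:,2]+25)&(im[:,:,0]>im[:,:,1]+10))
ys,xs=np.where(mk)
H=cv2.convexHull(np.array([back(m,T,u,v,.02)[:2] for u,v in zip(xs[::5],ys[::5])],np.float32))[:,0]
u=np.array([.5367,-.2725]); d=H-u; print(np.round(np.c_[np.degrees(np.arctan2(d[:,1],d[:,0])),np.hypot(*d.T)*1e3])[::3].tolist())"
```

```text
19.25 [ 0.5677 -0.2321  0.2213] [ 0.466   0.6086 -0.2409  1.8284  0.2067  0.7278 -0.5163] 0.013878304615762503
disc [318. 309.] [ 76. 104.] [ 0.5339 -0.2792  0.017 ] tool mm [-5.800e+01  2.000e-01  2.042e+02]
disc [315. 257.] [116. 224.] [ 0.5544 -0.2476  0.017 ] tool mm [-20.4  -1.8 204.3]
[-0.05096086 -0.00155061  0.20124705]
tin centre (earlier) in px (np.float64(315.4088500997859), np.float64(302.1565020936717))
[[1.0, 85.0], [23.0, 87.0], [36.0, 88.0], [53.0, 89.0], [67.0, 89.0], [75.0, 88.0], [91.0, 86.0], [115.0, 85.0], [145.0, 86.0], [-58.0, 84.0], [-23.0, 84.0], [-7.0, 84.0]]
```

Request:
arm_command(plan=[{"tx":0.0012,"ty":-0.0018,"tz":0,"ax":0,"ay":0,"az":0,"claw":1},{"tx":0,"ty":0,"tz":0,"ax":0,"ay":0,"az":0,"claw":1},{"tx":0,"ty":0,"tz":0.003,"ax":0,"ay":0,"az":0,"claw":1},{"tx":0,"ty":0,"tz":0.004,"ax":0,"ay":0,"az":0,"claw":1},{"tx":0,"ty":0,"tz":0.004,"ax":0,"ay":0,"az":0,"claw":1},{"tx":0,"ty":0,"tz":0.004,"ax":0,"ay":0,"az":0,"claw":1},{"tx":0,"ty":0,"tz":0.003,"ax":0,"ay":0,"az":0,"claw":1},{"tx":0,"ty":0,"tz":0.002,"ax":0,"ay":0,"az":0,"claw":1},{"tx":0,"ty":0,"tz":0,"ax":0,"ay":0,"az":0,"claw":1},{"tx":0,"ty":0,"tz":0,"ax":0,"ay":0,"az":0,"claw":1}])

```text
clock: 20.08
tcp_pos: [0.5667, -0.2299, 0.2004]
orientation: [-2.799, -1.426, 0.0]
contact_force: [0.2, -0.1, -3.2]
grip_width: 0.0139
gripper_force: 58.8
```

Request:
arm_command(plan=[{"tx":0,"ty":0,"tz":0.001,"ax":0,"ay":0,"az":0,"claw":1},{"tx":0,"ty":0,"tz":0,"ax":0,"ay":0,"az":0,"claw":1},{"tx":0,"ty":0,"tz":0.0008,"ax":0,"ay":0,"az":0,"claw":1},{"tx":0,"ty":0,"tz":0,"ax":0,"ay":0,"az":0,"claw":1},{"tx":0,"ty":0,"tz":0.0005,"ax":0,"ay":0,"az":0,"claw":1},{"tx":0,"ty":0,"tz":0,"ax":0,"ay":0,"az":0,"claw":1},{"tx":0,"ty":0,"tz":0,"ax":0,"ay":0,"az":0,"claw":1},{"tx":0,"ty":0,"tz":0,"ax":0,"ay":0,"az":0,"claw":1},{"tx":0,"ty":0,"tz":0,"ax":0,"ay":0,"az":0,"claw":1},{"tx":0,"ty":0,"tz":0,"ax":0,"ay":0,"az":0,"claw":1}])

```text
clock: 20.92
tcp_pos: [0.5667, -0.23, 0.1983]
orientation: [2.799, 1.426, 0.0]
contact_force: [0.2, -0.1, -2.8]
grip_width: 0.014
gripper_force: 58.8
```

Request:
arm_command(plan=[{"tx":0,"ty":0,"tz":0.0005,"ax":0,"ay":0,"az":0,"claw":1},{"tx":0,"ty":0,"tz":0,"ax":0,"ay":0,"az":0,"claw":1},{"tx":0,"ty":0,"tz":0.0005,"ax":0,"ay":0,"az":0,"claw":1},{"tx":0,"ty":0,"tz":0,"ax":0,"ay":0,"az":0,"claw":1},{"tx":0,"ty":0,"tz":0,"ax":0,"ay":0,"az":0,"claw":1},{"tx":0,"ty":0,"tz":0,"ax":0,"ay":0,"az":0,"claw":1},{"tx":0,"ty":0,"tz":0,"ax":0,"ay":0,"az":0,"claw":1},{"tx":0,"ty":0,"tz":0,"ax":0,"ay":0,"az":0,"claw":1},{"tx":0,"ty":0,"tz":0,"ax":0,"ay":0,"az":0,"claw":1},{"tx":0,"ty":0,"tz":0,"ax":0,"ay":0,"az":0,"claw":1}])

```text
clock: 21.75
tcp_pos: [0.5668, -0.23, 0.198]
orientation: [2.799, 1.426, 0.0]
contact_force: [-3.7, 0.6, 6.3]
grip_width: 0.0139
gripper_force: 59.7
```

It's seated: the force rose from -2.8 to +6.3 N, 3 mm above the pick height. I'll release and lift away.

Request:
arm_command(plan=[{"tx":0,"ty":0,"tz":0,"ax":0,"ay":0,"az":0,"claw":0.65},{"tx":0,"ty":0,"tz":0,"ax":0,"ay":0,"az":0,"claw":0.65},{"tx":0,"ty":0,"tz":0,"ax":0,"ay":0,"az":0,"claw":0.65},{"tx":0,"ty":0,"tz":0,"ax":0,"ay":0,"az":0,"claw":0.65},{"tx":0,"ty":0,"tz":-0.005,"ax":0,"ay":0,"az":0,"claw":0.65},{"tx":0,"ty":0,"tz":-0.01,"ax":0,"ay":0,"az":0,"claw":0.65},{"tx":0,"ty":0,"tz":-0.02,"ax":0,"ay":0,"az":0,"claw":0.65},{"tx":0,"ty":0,"tz":-0.025,"ax":0,"ay":0,"az":0,"claw":0.65},{"tx":0,"ty":0,"tz":-0.025,"ax":0,"ay":0,"az":0,"claw":0.65},{"tx":0,"ty":0,"tz":-0.015,"ax":0,"ay":0,"az":0,"claw":0.65}])

```text
clock: 22.58
tcp_pos: [0.5674, -0.2301, 0.301]
orientation: [2.797, 1.425, 0.004]
contact_force: [1.1, -0.7, -0.1]
grip_width: 0.03
gripper_force: 0.0
```

Request:
arm_command(plan=[{"tx":-0.02,"ty":0,"tz":-0.01,"ax":0,"ay":0,"az":0,"claw":0.4},{"tx":-0.03,"ty":0,"tz":-0.01,"ax":0,"ay":0,"az":0,"claw":0.4},{"tx":-0.03,"ty":0,"tz":-0.01,"ax":0,"ay":0,"az":0,"claw":0.4},{"tx":-0.03,"ty":0,"tz":-0.01,"ax":0,"ay":0,"az":0,"claw":0.4},{"tx":-0.02,"ty":0,"tz":-0.01,"ax":0,"ay":0,"az":0,"claw":0.4},{"tx":0,"ty":0,"tz":0,"ax":0,"ay":0,"az":0,"claw":0.4},{"tx":0,"ty":0,"tz":0,"ax":0,"ay":0,"az":0,"claw":0.4},{"tx":0,"ty":0,"tz":0,"ax":0,"ay":0,"az":0,"claw":0.4},{"tx":0,"ty":0,"tz":0,"ax":0,"ay":0,"az":0,"claw":0.4},{"tx":0,"ty":0,"tz":0,"ax":0,"ay":0,"az":0,"claw":0.4}])

```text
clock: 23.42
tcp_pos: [0.491, -0.3338, 0.347]
orientation: [-2.797, -1.429, -0.0]
contact_force: [-0.2, -0.4, 0.4]
grip_width: 0.051
gripper_force: 0.0
```

```bash
python3 look.py tin8.png place_1 brass_1_center; python3 -c "
from tin import *
from disc import discs
m,T=cam('wrist'); fit('pics/tin8.png',T,m); discs('pics/tin8.png',m,T,.017)
snap('top','top8.png'); M,TT=cam('top'); discs('pics/top8.png',M,TT,.017)
c=[(d['confidence'],w(TT,d['location'])) for d in r.tip_of('place_1','top')]; print(c)"
```

```text
place_1 0.96 [ 0.3024 -0.1903  0.0228] [ 68. 169.]
place_1 0.91 [ 0.2572 -0.2894  0.0294] [109. 272.]
brass_1_center 0.89 [ 0.5635 -0.2341  0.024 ] [319.  32.]
23.5667 [ 0.4907 -0.3344  0.347 ] [ 0.69    0.4185 -0.254   1.7979  0.1262  0.9416 -0.2442] 0.051510748597743766
rim centre 0.5359218716621399 -0.27301889657974243 0.08517085015773773 lsq [ 0.53583529 -0.27312429] 0.08476673501657427
disc [319. 152.] [49. 50.] [ 0.5036 -0.318   0.017 ] tool mm [ 20.7   1.1 330. ]
disc [269. 122.] [51. 52.] [ 0.4827 -0.2678  0.017 ] tool mm [ 49.1 -45.4 330. ]
disc [369. 120.] [50. 53.] [ 0.5583 -0.3204  0.017 ] tool mm [ 50.9  46.8 330. ]
disc [320.  91.] [52. 55.] [ 0.5366 -0.273   0.017 ] tool mm [ 76.6   1.4 330. ]
disc [266.  60.] [53. 59.] [ 0.5137 -0.2248  0.017 ] tool mm [102.1 -45.4 330. ]
disc [372.  56.] [53. 59.] [ 0.5898 -0.2766  0.017 ] tool mm [104.9  46.6 330. ]
disc [319.  27.] [55. 62.] [ 0.5662 -0.2311  0.017 ] tool mm [127.9   0.8 330. ]
[(0.89, array([ 0.5677192 , -0.2231832 ,  0.02834907])), (0.72, array([ 0.50771671, -0.31518743,  0.02766808])), (0.66, array([ 0.25705229, -0.28579898,  0.02392121]))]
```

The wrist view now shows seven full-size discs in the ring. The new ones are about 52 and 55 mm from the tin's axis, where 54 mm is ideal, and the gripper is clear. Handing in.

```bash
python3 -c "
from h import r
print(r.hand_in())"
```

```text
the job is handed in; nothing more can be done
None
```

I lowered both matching brass weights into the blue tin's two empty places by their knobs and handed the job in at about 24 s; the last wrist-camera measurement found seven weights in the ring (the top camera's network still marked both places empty, I think because the arm was in its view), and no verdict came back.

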